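# Fit the burner knob and hold it in

## Task

The gas kiln's burner control box has lost one of its two knobs: pick up the loose black knob from the bench, turn it so that its D-shaped bore matches the bare brass D-shaft on the box (the white pointer line goes on the side of the shaft's flat), and push it fully home on the shaft. Then keep pressing the knob in all the way against the valve spring, for at least three seconds as when lighting a pilot, and finish while still gripping the knob and pressing it in. Do not knock about the pot, the cups or the stamps.

Things in the scene. Friction and masses are not known exactly. Their poses are not given: they have to be found in the camera images.
- knob_grip (a point): Point on the loose knob's axis, 34 mm above its underside: middle of its straight bar grip, 46 mm long (along x), 14 mm wide (along y), z 23 to 44 mm above the knob's underside. Pinch the bar across its 14 mm, fingertips just above the skirt.
- knob: Loose black knob, 60 g, standing bore down. Origin on its axis at the underside, z up. Skirt 54 mm wide, z 0 to 23 mm. White pointer line on the -x half of its top bar. D bore open below, 20 mm deep: round part radius 9.75 mm (centred on the axis), flat 4.75 mm from the axis on the -x (pointer) side; mouth widened 1.5 mm for 3 mm. The knob stays rigid and upright in a firm grip.
- spindle_tip (a point): Centre of the top of the bare upright brass D-shaft, 96 mm above the bench when not pressed, 28 mm above its steel collar. Section: radius 9 mm, flat 4 mm from the axis facing this point's -x; top 2.5 mm is 1 mm slimmer. It cannot turn. The knob fits with its x axis along this x (within 0.1 rad, not half a turn off); home: knob origin 20 mm below this point.
- spindle (a joint): How far the D-shaft is pressed in, m: 0 out, 0.006 fully in. A spring pushes it out with 4 N at 0, rising to 12 N at 0.006, where it meets a hard stop; it does not latch. The knob's skirt stays 2 mm clear of the collar when fully pressed.
- burner_box: Fixed green burner control box with aluminium lid, 130 (x) x 220 (y) x 60 mm (z); origin under its centre. Two collars on its lid, 55 mm either side of the centre along y: one has the bare shaft, the other a fitted knob. Which is which varies, and the way the flats face varies.
- fitted_knob: The other burner's knob, fixed, already in place on its own shaft (leave it); same shape as the loose one, its top 60 mm above the lid. Origin on its axis at the lid.
- stamp2: Bystander, loose: upright light-brown wooden stamp, 24 x 24 x 50 mm; origin under its centre. Leave it where it is.
- small_cup1: Bystander, loose: small unglazed cup, 66 mm wide, 52 mm tall; origin under its centre. Leave it where it is.
- wheel_pot: Bystander, loose: unglazed straight-sided pot, 102 mm wide, 118 mm tall; origin under its centre. Leave it where it is.
Mind the look-alikes: they are no part of the job. What is shaped like the knob but orange is not meant.

How it is judged:
On the way, in this order (a step that is already met when the one before it is completed fails the run):
1. the knob is lifted clear of the bench while the shaft is out (height (world z) of knob above 0.05 m and value of joint spindle below 0.001 m), for 0.1 s.
2. the knob is home on the shaft and pressed in against the spring for two seconds (z of knob in the frame of spindle_tip below -0.017 m and horizontal distance between knob and spindle_tip below 0.0025 m and angle between knob's own z axis and vertical below 0.12 rad and angle between the x axis of knob and the x axis of spindle_tip, either way round below 0.3 rad and value of joint spindle above 0.004 m), for 2 s.
At the end, for the whole second after the job is handed in: The knob is fully home on the D-shaft (its underside at least 17 mm below the shaft's top, axes within 2.5 mm, tilt under 0.12 rad, turned within 0.3 rad of the flat), the shaft is pressed in by more than 4 of its 6 mm, and the fingers still hold the knob (all of step 2 and contact force between the fingers and knob above 1 N); the arm keeps its last pose, push and grip.
It fails at once if the stamp2 was shoved more than 30 mm or knocked over (distance of stamp2 from where it was at the start of the episode above 0.03 m or angle between stamp2's own z axis and vertical above 0.5 rad).
It fails at once if the small_cup1 was shoved more than 30 mm or knocked over (distance of small_cup1 from where it was at the start of the episode above 0.03 m or angle between small_cup1's own z axis and vertical above 0.5 rad).
It fails at once if the wheel_pot was shoved more than 30 mm or knocked over (distance of wheel_pot from where it was at the start of the episode above 0.03 m or angle between wheel_pot's own z axis and vertical above 0.5 rad).
It also fails if it takes over 48 s, if anything falls off the work surface, if the arm or the gripper's body presses on something with over 40 N, if the wrist force passes 120 N, or if a joint passes its speed limit or range.

## Robot

A 6-joint arm with a two-finger parallel gripper is mounted at the origin on a cart in front of the work surface, level with it; the furniture and walls round the work are solid. World frame = base frame: x ahead of the robot, y to its left, z up, the work surface at z = 0. Lengths are in m, angles in rad, forces in N, time in s.
With the tool pointing down it reaches from about 0.375 to 0.9 m from the base axis. Payload 3.1 kg.
Tool frame: the origin (TCP) lies between the finger pads; the fingertips stand 11 mm ahead of it and the grasp point (between the pads) lies 8 mm behind it; z points along the fingers, y is the line along which they close (so a half turn about z gives the same grasp; the last joint's range is limited). The gripper opens to 87 mm and grips with 3 to 60 N. Pads are 19 mm wide; open, the fingers measure 117 mm over their backs; the gripper's body (75 mm by 190 mm) begins 51 mm behind the grasp point.
Start: joints at [0.945, 0.527, 1.433, -0, 1.181, -0.178], TCP at [0.271, 0.563, 0.234] pointing down, gripper open.
Joint ranges: [-3.08, 3.08], [-0.75, 2.2], [0.22, 2.44], [-1.43, 4.57], [0, 2.65], [-2.85, 2.85]. Speed limits (rad/s): [2.79, 2.79, 3.14, 3.14, 3.14, 3.14].

## Interface

Orientations are given as a unit quaternion [x, y, z, w].
In Python, from rig import get_obs, camera, hand_in gives the robot as it stands.
- The arm moves only by the shell command python3 -m pendant 'ROWS' [FORCE]. ROWS is JSON, a list that holds one entry, the list of rows, each a list of 7 numbers: the shift along the tool's x, y, z in m, then the turn, a rotation vector about the tool's x, y, z in degrees, then the opening, from 0 (shut) to 1 (fully open). In form: [[[x, y, z, ax, ay, az, fingers], ...]]. A call has exactly 5 rows; each row shifts and turns the commanded pose from where the row before left it, along the tool's axes as they then stand; what a row does not reach is not made up. A row lasts 1/8 s, in which the tool goes at most 62.5 mm and 10.7 degrees, less where a joint would pass 70% of its speed; a pose out of reach is approached as far as the arm can. A call with a gripper value outside its range is refused whole. The fingers move at their own pace and stop on an object; FORCE is the grip in N (left out, the last holds). Time passes only in rows, so rows that do not move let the fingers close, or fill a call up. It gives the time, the measured TCP pose, the force, the opening and the grip force at its end, in the units of the state.
- get_obs(): the state, without advancing time (a new reading comes with each control period).
- camera(name): name is "scene" or "top" or "wrist"; returns a dict with "img" (480x640x3 uint8, red, green, blue), "intrinsics" (3x3 intrinsics, pixels), "R" (3x3) and "t" (3): a world point X has camera coordinates R X + t; the wrist camera has in their place "T_tool_cam" (4x4, takes a point from camera to tool coordinates, whose origin is the TCP and whose axes are the flange's). Camera axes: x right, y down, z forward; pixel columns grow to the right and rows downward; lengths in m; the calibration is good to about 2 mm. The wrist camera is an equidistant fisheye: a pixel r from the principal point sees the ray r / f radians off the axis. A picture is of the moment at which its call begins: read the wrist's pose just before it. There is no depth.
- hand_in(): hands the job in; it is judged then, once.
The state is a dict: "time": time; "q": joint angles; "joint_velocities": joint speeds; "joint_torque": joint torques, N m; "position": TCP position; "tool_rot": TCP orientation; "ft_force": force on the tool from outside, world axes, zero at the start; "moment": the same for the moment, N m; "grip_width": finger opening in m; "grip_force": force on a finger pad.
Only numpy, scipy, OpenCV 4.12 (cv2) and the standard library are available. Lean on these libraries where they do the work, as an engineer would, in place of code of your own. Each camera call takes 0.05 s, during which the arm holds its last target. There are 200 camera calls.

## Working session

There is one attempt and no reset: what is moved stays moved. The work goes in short steps, Python scripts to look and compute and a shell command to move; the robot and the scene stay as the last step left them, time stands still between calls to the robot, and variables do not carry over. Pictures are saved under pics/ and viewed, at most 10 in all, crops included, and the job is handed in when it is done.

```bash
ls; mkdir -p pics; python3 - <<'E'
from rig import get_obs,camera
import cv2,pickle
o=get_obs();print(o)
d={}
for n in("scene","top","wrist"):
    c=camera(n);d[n]=c;cv2.imwrite(f"pics/{n}0.png",c["img"][:,:,::-1])
    print(n,{k:v for k,v in c.items() if k!="img"})
pickle.dump(d,open("c0.pkl","wb"))
E
```

```text
pics
{'time': 0.0, 'q': array([ 9.44493630e-01,  5.28453532e-01,  1.43392051e+00, -3.38617074e-05,
        1.18140643e+00, -1.78513045e-01]), 'joint_velocities': array([-1.80317456e-04, -1.62086019e-03, -9.18234667e-05, -5.26916335e-04,
       -3.45280857e-04, -6.09831688e-05]), 'joint_torque': array([ 1.55240377e-04, -4.40031481e+01, -1.76594567e+01,  6.33471622e-02,
        5.80430555e-02, -1.31845413e-04]), 'position': array([0.27016674, 0.56278789, 0.2325736 ]), 'tool_rot': array([ 2.22022492e-01,  9.75040930e-01, -1.01265888e-03, -4.14006884e-04]), 'ft_force': array([-0.11904689,  0.3040714 , -0.35811137]), 'moment': array([-0.00347225, -0.00824903, -0.00140425]), 'grip_force': 0.0, 'grip_width': 0.08669272623032592}
scene {'intrinsics': array([[523.05169203,   0.        , 317.33096256],
       [  0.        , 523.05169203, 241.79810801],
       [  0.        ,   0.        ,   1.        ]]), 'R': array([[ 0.70730376, -0.70676822,  0.01414481],
       [-0.34457247, -0.36216686, -0.86608601],
       [ 0.61724486,  0.60771198, -0.49969485]]), 't': array([-0.36362825,  0.24568515,  0.
[... 218 characters left out ...]
89305, -0.00742629],
       [-0.99426177,  0.01331671, -0.10614235],
       [ 0.10622989,  0.00604635, -0.99432321]]), 't': array([0.00442509, 0.51622188, 1.10428598])}
wrist {'intrinsics': array([[371.64829954,   0.        , 317.32343207],
       [  0.        , 371.64829954, 232.35038917],
       [  0.        ,   0.        ,   1.        ]]), 'T_tool_cam': array([[-1.27753425e-04, -9.58006429e-01, -2.86746692e-01,
         7.74182085e-02],
       [ 9.99999977e-01, -1.71035521e-04,  1.25894066e-04,
        -9.99964409e-04],
       [-1.69651194e-04, -2.86746669e-01,  9.58006430e-01,
        -1.51555716e-01],
       [ 0.00000000e+00,  0.00000000e+00,  0.00000000e+00,
         1.00000000e+00]])}
```

View pics/top0.png

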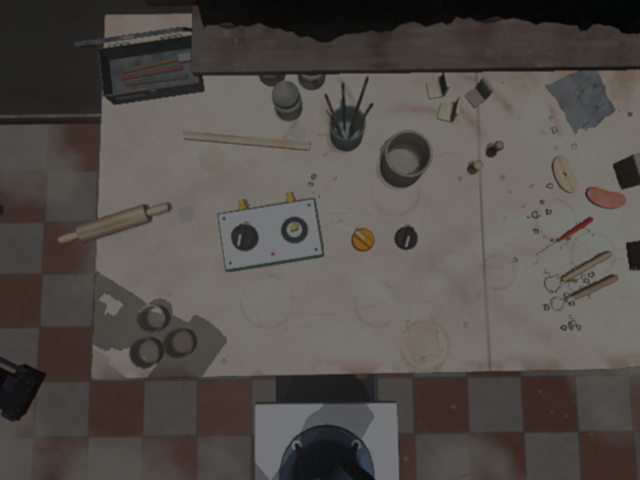

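View pics/scene0.png

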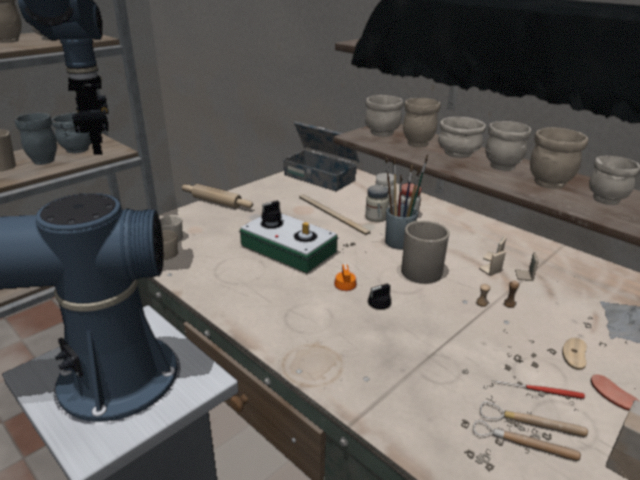

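Candidates, as top-view pixels: the loose black knob at (405,238), the orange look-alike at (362,239), and the fitted black knob on the box at (244,237). The bare shaft is at (294,230). I choose the loose black knob at (405,238), and a close crop will check that.

```bash
cat > h.py <<'E'
import numpy as np,pickle
def ray(c,u,v,z):
    K,R,t=c["intrinsics"],c["R"],c["t"]
    d=R.T@np.linalg.solve(K,[u,v,1.]);o=-R.T@t
    return o+d*(z-o[2])/d[2]
def proj(c,X):
    p=c["R"]@np.asarray(X,float)+c["t"];p=c["intrinsics"]@p;return p[:2]/p[2]
E
python3 - <<'E'
import pickle,cv2,numpy as np
from h import *
d=pickle.load(open("c0.pkl","rb"))
t=d["top"]["img"][:,:,::-1]
a=cv2.resize(t[215:263,385:425],(400,480),interpolation=cv2.INTER_CUBIC)
b=cv2.resize(t[206:254,274:314],(400,480),interpolation=cv2.INTER_CUBIC)
im=np.hstack([a,b]);im=np.clip(im.astype(float)*1.7,0,255).astype(np.uint8)
cv2.imwrite("pics/crop1.png",im)
for n,u,v,z in(("knob",405,238,.044),("shaft",294,230,.096),("fit",244,237,.12),("pot",405,158,.118)):print(n,ray(d["top"],u,v,z))
E
```

```text
knob [ 0.5148951 -0.1820837  0.044    ]
shaft [0.52962322 0.06165137 0.096     ]
fit [0.51332447 0.16417965 0.12      ]
pot [ 0.6770947  -0.17559505  0.118     ]
```

View pics/crop1.png

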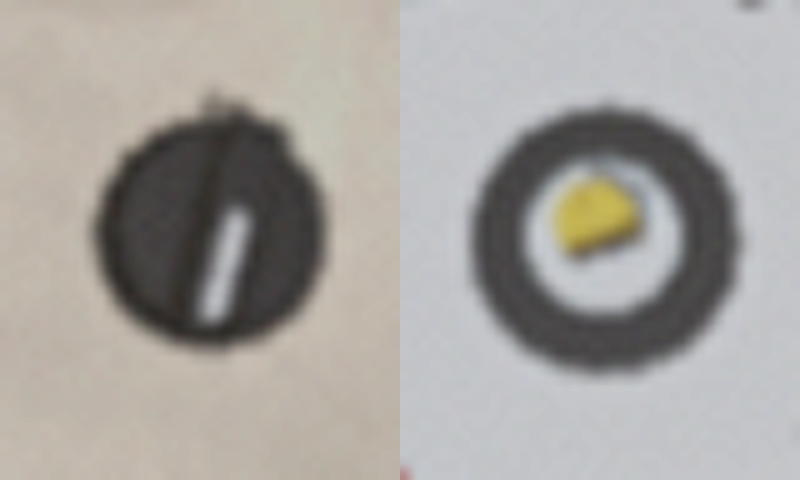

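Crop: left is the loose black knob, with its white pointer running from (240,210) to (210,315), so it points mostly at -x and a bit +y. Right is the bare brass D-shaft at about (600,215). Its flat edge runs (565,255)–(640,232) and faces down. The choice is confirmed, so I'm moving over the knob.

```bash
python3 -m pendant '[[[-0.036,-0.038,0,0,0,0,0.5],[-0.036,-0.038,0,0,0,0,0.5],[-0.036,-0.038,0,0,0,0,0.5],[-0.036,-0.038,0,0,0,0,0.5],[-0.036,-0.038,0,0,0,0,0.5]]]' 30
python3 -m pendant '[[[-0.036,-0.038,0,0,0,0,0.5],[-0.036,-0.038,0,0,0,0,0.5],[-0.036,-0.038,0,0,0,0,0.5],[-0.036,-0.038,0,0,0,0,0.5],[-0.036,-0.038,0,0,0,0,0.5]]]'
python3 -m pendant '[[[-0.036,-0.038,0,0,0,0,0.5],[-0.036,-0.038,0,0,0,0,0.5],[-0.036,-0.038,0,0,0,0,0.5],[-0.036,-0.038,0,0,0,0,0.5],[-0.036,-0.038,0,0,0,0,0.5]]]'
python3 -m pendant '[[[0,0,0,0,0,-5,0.5],[0,0,0,0,0,-5,0.5],[0,0,0,0,0,0,0.5],[0,0,0,0,0,0,0.5],[0,0,0,0,0,0,0.5]]]'
python3 - <<'E'
from rig import get_obs,camera
import cv2,pickle
o=get_obs();c=camera("wrist");pickle.dump((o,c),open("w1.pkl","wb"))
print(o["q"],o["position"],o["tool_rot"])
cv2.imwrite("pics/w1.png",c["img"][:,:,::-1])
E
```

```text
time: 0.78
position: [0.3508, 0.3126, 0.2335]
tool_rot: [0.222, 0.975, 0.0, 0.0]
ft_force: [-0.3, -0.4, -0.2]
grip_width: 0.0473
grip_force: 0.0
time: 1.4
position: [0.4309, 0.0633, 0.2336]
tool_rot: [0.222, 0.975, 0.0, 0.0]
ft_force: [1.4, 0.4, -0.4]
grip_width: 0.0436
grip_force: 0.0
time: 2.02
position: [0.5107, -0.1859, 0.2334]
tool_rot: [0.222, 0.975, 0.0, -0.0]
ft_force: [0.2, 0.1, 0.2]
grip_width: 0.0434
grip_force: 0.0
time: 2.65
position: [0.5105, -0.184, 0.2336]
tool_rot: [0.136, 0.991, 0.0, -0.0]
ft_force: [0.6, 0.0, -0.0]
grip_width: 0.0434
grip_force: 0.0
[-5.51907795e-01  4.16898348e-01  1.63974955e+00  7.88937212e-06
  1.08496612e+00 -1.84916525e+00] [ 0.51051468 -0.18398419  0.23357046] [ 1.36345260e-01  9.90661380e-01  7.49936335e-06 -8.36601962e-06]
```

View pics/w1.png

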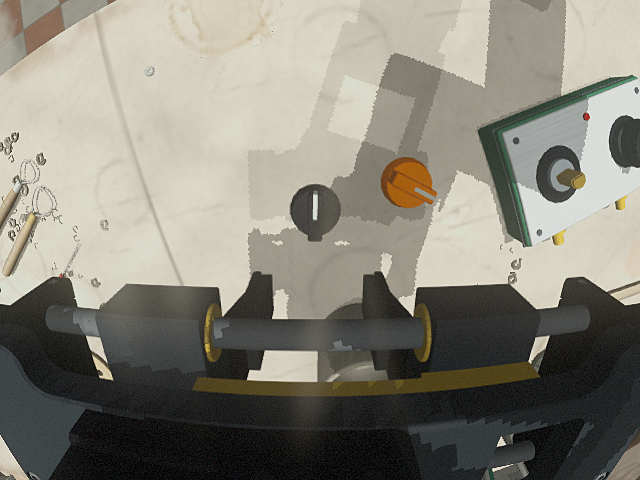

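The wrist view shows the black knob at (315,210), pointer line from (315,192) to (315,220), and the shaft at about (573,180). Next I measure by projecting model points into it.

```bash
cat >> h.py <<'E'
from scipy.spatial.transform import Rotation as Ro
def wray(o,c,u,v,z):
    K=c["intrinsics"];f=K[0,0];x=np.array([u-K[0,2],v-K[1,2]])/f;r=np.hypot(*x)
    d=np.array([*(x/r*np.sin(r)),np.cos(r)]) if r else np.array([0,0,1.])
    T=c["T_tool_cam"];R=Ro.from_quat(o["tool_rot"]).as_matrix()
    D=R@T[:3,:3]@d;O=R@T[:3,3]+o["position"]
    return O+D*(z-O[2])/D[2]
def wproj(o,c,X):
    T=c["T_tool_cam"];R=Ro.from_quat(o["tool_rot"]).as_matrix()
    p=T[:3,:3].T@(R.T@(np.asarray(X,float)-o["position"])-T[:3,3])
    n=np.hypot(p[0],p[1]);r=np.arctan2(n,p[2])*c["intrinsics"][0,0]
    return c["intrinsics"][:2,2]+p[:2]/n*r
E
cat > fit.py <<'E'
# rectified bird's-eye patches at height z around (x,y): world axes: row down=-x, col right=-y
import cv2,numpy as np
from h import *
def bev(o,c,x,y,z,half=.04,s=400):
    g=np.linspace(-half,half,s);m=np.array([[wproj(o,c,(x-a,y-b,z)) for b in g] for a in g],np.float32)
    return cv2.remap(c["img"],m[...,0],m[...,1],cv2.INTER_CUBIC)
E
python3 - <<'E'
from fit import *
o,c=pickle.load(open("w1.pkl","rb"))
g=c["img"][180:245,285:345].max(2)
for p in((315,192),(315,220)): print(wray(o,c,*p,.044))
im=c["img"].astype(int)
m=(im[180:245,285:345].max(2)>110)&(im[180:245,285:345].max(2)-im[180:245,285:345].min(2)<60)
# white line: component inside knob
n,l,s,ce=cv2.connectedComponentsWithStats(m.astype(np.uint8));print(s,ce+[285,180])
a=bev(o,c,.515,-.182,.044);b=bev(o,c,.515,-.182,.023)
cv2.imwrite("pics/k1.png",np.clip(np.hstack([a,b])[:,:,::-1].astype(float)*1.6,0,255).astype(np.uint8))
E
```

```text
[ 0.49542351 -0.18322265  0.044     ]
[ 0.52140787 -0.19055911  0.044     ]
[[   5    4   51   58 1983]
 [   0    0   60   65 1780]
 [  28   11    5   30  137]] [[314.90569844 210.84720121]
 [314.01460674 213.79044944]
 [314.93430657 205.42335766]]
```

View pics/k1.png

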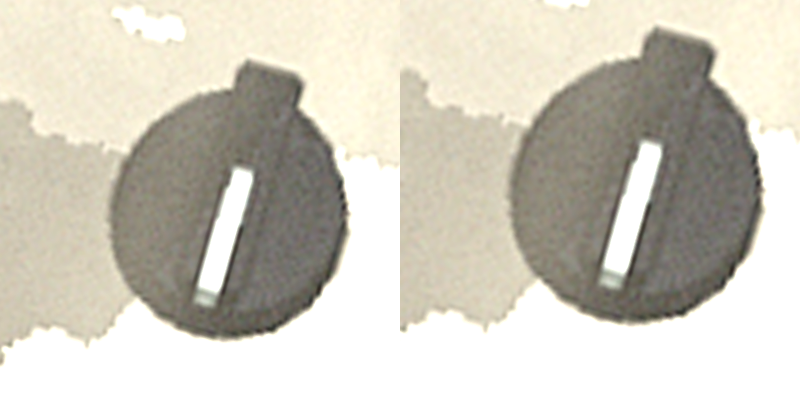

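The rectified view at the bar-top height (left half) shows the pointer from (243,168) to (205,303), which puts the bar about 16° off the x axis. Next is a silhouette fit for accurate x, y and yaw. The same view also shows the shaft, so I measure that too.

```bash
cat > kfit.py <<'E'
from fit import *
from scipy.optimize import minimize
A=np.linspace(0,2*np.pi,60)
def knobfit(P,mask,z0=0.,x0=(.517,-.189,-.28),r1=.025):
    H,W=mask.shape
    def ren(p):
        x,y,a,rt=p;m=np.zeros((H*4,W*4),np.uint8);ca,sa=np.cos(a),np.sin(a)
        ring=lambda r,z:[(x+r*np.cos(t),y+r*np.sin(t),z0+z) for t in A]
        bar=[(x+u*ca-v*sa,y+u*sa+v*ca,z0+z) for u in(-.023,.023) for v in(-.007,.007) for z in(.02,.044)]
        for pts in(ring(.027,0)+ring(rt,.023),bar):
            q=np.array([P(X) for X in pts],np.float32)*4+1.5
            cv2.fillConvexPoly(m,cv2.convexHull(np.round(q).astype(np.int32)),1)
        return cv2.resize(m.astype(np.float32),(W,H),interpolation=cv2.INTER_AREA)
    f=lambda p:np.abs(ren(p)-mask).sum()
    s=np.array([*x0,r1]);sim=np.vstack([s]+[s+d for d in np.diag([.004,.004,.1,.002])])
    r=minimize(f,s,method="Nelder-Mead",options=dict(initial_simplex=sim,xatol=1e-5,fatol=.05,maxiter=400))
    return r.x,r.fun,mask.sum()
E
python3 - <<'E'
from kfit import *
def dark(im,u0,u1,v0,v1,th):
    m=np.zeros(im.shape[:2],np.uint8);m[v0:v1,u0:u1]=im[v0:v1,u0:u1].max(2)<th
    k=cv2.findContours(m,cv2.RETR_EXTERNAL,cv2.CHAIN_APPROX_NONE)[0];k=max(k,key=cv2.contourArea)
    o=np.zeros_like(m);cv2.drawContours(o,[k],-1,1,-1);return o.astype(np.float32)
o,c=pickle.load(open("w1.pkl","rb"))
for th in(80,100):
    r=knobfit(lambda X:wproj(o,c,X),dark(c["img"],285,345,178,245,th));print("wrist",th,r,np.degrees(r[0][2]))
d=pickle.load(open("c0.pkl","rb"))
for n,b in(("top",(388,424,220,255)),("scene",(360,400,278,312))):
  for th in(70,80):
    k=d[n];r=knobfit(lambda X:proj(k,X),dark(k["img"],*b,th));print(n,th,r)
# shaft in wrist view: brass mask
im=c["img"];hsv=cv2.cvtColor(im,cv2.COLOR_RGB2HSV)
p=wproj(o,c,(.53,.062,.096));print("shaft px",p)
cv2.imwrite("pics/s1.png",np.clip(np.hstack([bev(o,c,.53,.062,.096),bev(o,c,.53,.062,.068)])[:,:,::-1].astype(float)*1.2,0,255).astype(np.uint8))
E
```

```text
wrist 80 (array([ 0.51908877, -0.19391022, -0.13038675,  0.02033404]), np.float64(858.125), np.float32(1273.0)) -7.470610750425187
wrist 100 (array([ 0.52088329, -0.19072517, -0.27270534,  0.02229646]), np.float64(88.1875), np.float32(2090.0)) -15.624865120895837
top 70 (array([ 0.51999309, -0.19018977, -0.21375358,  0.02152607]), np.float64(29.375), np.float32(419.0))
top 80 (array([ 0.52009231, -0.19031259, -0.17141846,  0.02223281]), np.float64(22.625), np.float32(440.0))
scene 70 (array([ 0.52383564, -0.18611652,  0.00055621,  0.01951314]), np.float64(106.1875), np.float32(409.0))
scene 80 (array([ 0.52218603, -0.18707762, -0.06185101,  0.01892337]), np.float64(96.0625), np.float32(424.0))
shaft px [577.60268031 174.26583961]
```

Wrist and top fits agree: knob at (0.5205, -0.1905), yaw -15.7°. Descending to grasp.

```bash
python3 -m pendant '[[[-0.0114,-0.0036,0.03,0,0,0,0.5],[0,0,0.045,0,0,0,0.5],[0,0,0.045,0,0,0,0.5],[0,0,0.03,0,0,0,0.5],[0,0,0,0,0,0,0.5]]]' 30
python3 -m pendant '[[[0,0,0.02,0,0,0,0.5],[0,0,0.016,0,0,0,0.5],[0,0,0.0105,0,0,0,0.5],[0,0,0,0,0,0,0.5],[0,0,0,0,0,0,0.5]]]'
python3 -m pendant '[[[0,0,0,0,0,0,0],[0,0,0,0,0,0,0],[0,0,0,0,0,0,0],[0,0,0,0,0,0,0],[0,0,0,0,0,0,0]]]' 40
```

```text
time: 3.32
position: [0.519, -0.1898, 0.0815]
tool_rot: [0.136, 0.991, 0.001, -0.003]
ft_force: [-0.2, 0.8, -0.9]
grip_width: 0.0437
grip_force: 0.0
time: 3.95
position: [0.5209, -0.191, 0.0375]
tool_rot: [0.136, 0.991, -0.0, 0.0]
ft_force: [-0.1, 0.2, -0.2]
grip_width: 0.0435
grip_force: 0.0
time: 4.58
position: [0.5206, -0.1908, 0.0372]
tool_rot: [0.136, 0.991, 0.0, 0.0]
ft_force: [0.2, 0.9, 1.5]
grip_width: 0.0137
grip_force: 40.0
```

Gripped (width 13.7 mm). Lifting, moving beside the shaft and turning about 33°, then looking.

```bash
python3 -m pendant '[[[0,0,-0.02,0,0,0,0],[0,0,-0.045,0,0,0,0],[0,0,-0.045,0,0,0,0],[0,0,-0.045,0,0,0,0],[0,0,-0.025,0,0,0,0]]]' 40
python3 -m pendant '[[[0.0085,0.0373,0,0,0,0,0],[0.0085,0.0373,0,0,0,0,0],[0.0085,0.0373,0,0,0,0,0],[0.0085,0.0373,0,0,0,0,0],[0.0085,0.0373,0,0,0,0,0]]]'
python3 -m pendant '[[[0,0,0,0,0,-8,0],[0,0,0,0,0,-9,0],[0,0,0,0,0,-8,0],[0,0,0,0,0,-8,0],[0,0,0,0,0,0,0]]]'
python3 - <<'E'
from rig import get_obs,camera
import cv2
from fit import *
o=get_obs();c=camera("wrist");pickle.dump((o,c),open("w2.pkl","wb"))
print(o["q"],o["position"],o["tool_rot"],wproj(o,c,(.53,.062,.096)))
u,v=wproj(o,c,(.53,.062,.096)).astype(int)
a=cv2.resize(c["img"][v-50:v+50,u-50:u+50],(400,400),interpolation=cv2.INTER_CUBIC)
cv2.imwrite("pics/s2.png",np.hstack([a,bev(o,c,.53,.062,.096)])[:,:,::-1])
E
```

```text
time: 5.2
position: [0.5212, -0.1912, 0.2195]
tool_rot: [0.136, 0.991, -0.001, 0.002]
ft_force: [-0.5, 0.4, -1.2]
grip_width: 0.0136
grip_force: 40.0
time: 5.82
position: [0.5296, 0.0015, 0.2169]
tool_rot: [0.136, 0.991, -0.0, -0.0]
ft_force: [0.2, 0.0, -1.0]
grip_width: 0.0137
grip_force: 40.0
time: 6.45
position: [0.5296, 0.0003, 0.2168]
tool_rot: [-0.15, 0.989, 0.0, -0.0]
ft_force: [0.2, -0.4, -0.4]
grip_width: 0.0136
grip_force: 40.0
[-2.10470220e-01  4.21977518e-01  1.68904179e+00 -3.67341752e-05
  1.03118999e+00 -2.08237127e+00] [5.29637700e-01 3.46583788e-04 2.16845715e-01] [-1.49993598e-01  9.88686920e-01  9.41698100e-05 -2.94010576e-04] [393.90404095 251.28336691]
```

View pics/s2.png

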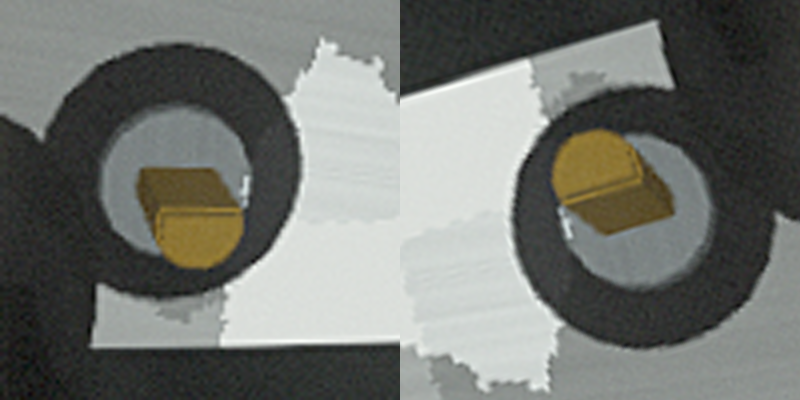

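Left half is the raw crop, right half is the view rectified at shaft-top height. The shaft's top is at about (598,165) in the picture, with its flat edge running (563,200)–(643,177), so about 16° yaw. Now a silhouette fit of the D-shaft.

```bash
python3 - <<'E'
from kfit import *
o,c=pickle.load(open("w2.pkl","rb"))
def D(r,f):
    a0=np.arccos(f/r);t=np.linspace(-np.pi+a0,np.pi-a0,50);return np.c_[r*np.cos(t),r*np.sin(t)]
def fit(o,c,half=45,lo=60):
    u,v=wproj(o,c,(.53,.062,.096)).astype(int);im=c["img"]
    h=cv2.cvtColor(im,cv2.COLOR_RGB2HSV);m=((h[...,1]>110)&(h[...,0]>8)&(h[...,0]<35)).astype(np.uint8)
    w=np.zeros_like(m);w[v-half:v+half,u-half:u+half]=m[v-half:v+half,u-half:u+half]
    k=max(cv2.findContours(w,cv2.RETR_EXTERNAL,cv2.CHAIN_APPROX_NONE)[0],key=cv2.contourArea)
    M=np.zeros_like(m);cv2.drawContours(M,[k],-1,1,-1);M=M[v-half:v+half,u-half:u+half].astype(np.float32)
    def ren(p):
        x,y,a=p;R=np.array([[np.cos(a),-np.sin(a)],[np.sin(a),np.cos(a)]])
        pts=[(*(R@q+[x,y]),z) for S,z in((D(.008,.003),.096),(D(.009,.004),.0935),(D(.009,.004),.068)) for q in S]
        q=(np.array([wproj(o,c,X) for X in pts])-[u-half,v-half])*8+3.5
        m=np.zeros((16*half,16*half),np.uint8);cv2.fillConvexPoly(m,cv2.convexHull(np.round(q).astype(np.int32)),1)
        return cv2.resize(m.astype(np.float32),(2*half,2*half),interpolation=cv2.INTER_AREA)
    s=np.array([.53,.062,.29]);f=lambda p:np.abs(ren(p)-M).sum()
    for _ in range(2):
        r=minimize(f,s,method="Nelder-Mead",options=dict(initial_simplex=np.vstack([s]+[s+d for d in np.diag([.003,.003,.1])]),xatol=1e-5,fatol=.02));s=r.x
    return s,np.degrees(s[2]),r.fun,M.sum()
print(fit(o,c))
# top face chord check
for p in((563-400,200),(643-400,177),(598-400,129)):print([.53-(p[1]-200)*.0002,.062-(p[0]-200)*.0002])
E
```

```text
(array([0.53574445, 0.063578  , 0.29588075]), np.float64(16.95271803384617), np.float64(27.671875), np.float32(506.0))
[0.53, 0.0694]
[0.5346000000000001, 0.0534]
[0.5442, 0.0624]
```

Shaft at (0.5357, 0.0634), yaw 17.0°; the tool now holds the knob at 17.3°. Moving above it.

```bash
python3 -m pendant '[[[-0.0084,0.0184,0,0,0,0,0],[-0.008,0.02,0,0,0,0,0],[-0.008,0.02,0,0,0,0,0],[0,0,0,0,0,0,0],[0,0,0,0,0,0,0]]]' 40
python3 -m pendant '[[[0,0,0.02,0,0,0,0],[0,0,0.03,0,0,0,0],[0,0,0.027,0,0,0,0],[0,0,0,0,0,0,0],[0,0,0,0,0,0,0]]]'
python3 - <<'E'
from rig import get_obs,camera
from kfit import *
o=get_obs();c=camera("wrist");pickle.dump((o,c),open("w3.pkl","wb"))
s=camera("scene");pickle.dump(s,open("s3.pkl","wb"));print(o["position"],o["tool_rot"],o["ft_force"])
u,v=proj(s,(.5357,.0634,.11)).astype(int)
a=cv2.resize(s["img"][v-30:v+30,u-30:u+30],(400,400),interpolation=cv2.INTER_CUBIC)
w=cv2.resize(c["img"][160:320,240:400],(400,400),interpolation=cv2.INTER_CUBIC)
cv2.imwrite("pics/p3.png",np.clip(np.hstack([a,w])[:,:,::-1].astype(float)*1.4,0,255).astype(np.uint8))
E
```

```text
time: 7.12
position: [0.5357, 0.0629, 0.217]
tool_rot: [-0.15, 0.989, -0.0, -0.0]
ft_force: [-0.1, -0.4, -0.6]
grip_width: 0.0134
grip_force: 40.0
time: 7.75
position: [0.5365, 0.0627, 0.1408]
tool_rot: [-0.15, 0.989, -0.0, 0.001]
ft_force: [-0.4, -0.0, -0.1]
grip_width: 0.014
grip_force: 40.0
[0.5365379  0.06269157 0.14077104] [-1.50299478e-01  9.88640303e-01 -2.02941350e-04  6.13721627e-04] [-0.38125782 -0.02963561 -0.12116975]
```

View pics/p3.png

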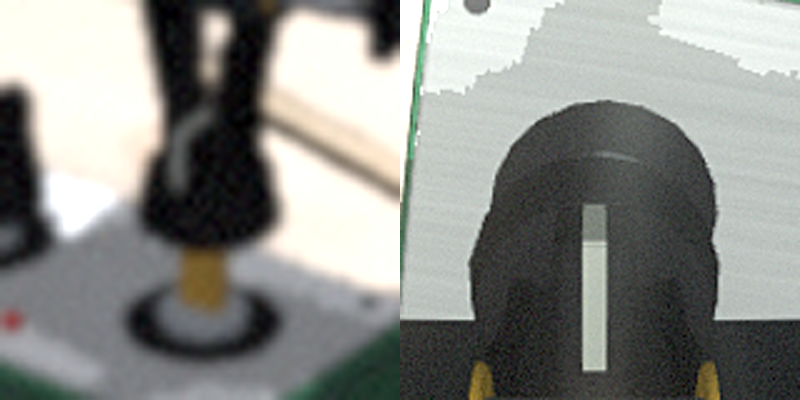

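Left half (scene camera): the skirt is centred over the shaft at (205,260). Right half (wrist): the knob is straight in the grip, pointer at (594,290). Descending gently.

```bash
python3 -m pendant '[[[0.0003,0.0006,0.003,0,0,0,0],[0,0,0.003,0,0,0,0],[0,0,0.003,0,0,0,0],[0,0,0.003,0,0,0,0],[0,0,0,0,0,0,0]]]' 50
```

```text
time: 8.48
position: [0.5354, 0.0638, 0.1278]
tool_rot: [-0.151, 0.989, 0.0, -0.0]
ft_force: [0.4, 0.3, -0.9]
grip_width: 0.0137
grip_force: 50.0
```

```bash
python3 -m pendant '[[[0,0,0.003,0,0,0,0],[0,0,0.003,0,0,0,0],[0,0,0.003,0,0,0,0],[0,0,0.003,0,0,0,0],[0,0,0,0,0,0,0]]]' 55
```

```text
time: 9.1
position: [0.536, 0.0642, 0.1157]
tool_rot: [-0.151, 0.989, 0.0, 0.001]
ft_force: [2.7, 4.3, -1.0]
grip_width: 0.0136
grip_force: 55.0
```

```bash
python3 -m pendant '[[[-0.0003,0.0003,0.002,0,0,0,0],[0,0,0.002,0,0,0,0],[0,0,0.002,0,0,0,0],[0,0,0.002,0,0,0,0],[0,0,0,0,0,0,0]]]' 60
```

```text
time: 9.72
position: [0.5361, 0.0643, 0.1089]
tool_rot: [-0.151, 0.989, -0.0, 0.001]
ft_force: [1.6, 4.0, 8.2]
grip_width: 0.0133
grip_force: 60.0
```

```bash
python3 -m pendant '[[[0,0,0.0015,0,0,0,0],[0,0,0.0015,0,0,0,0],[0,0,0.001,0,0,0,0],[0,0,0,0,0,0,0],[0,0,0,0,0,0,0]]]' 60
```

```text
time: 10.35
position: [0.5362, 0.0643, 0.107]
tool_rot: [-0.151, 0.989, -0.0, 0.001]
ft_force: [-2.3, 4.0, 22.1]
grip_width: 0.0136
grip_force: 60.0
```

22 N at TCP z = 0.107 matches the predicted hard stop (0.1072), so the knob is home and fully pressed. Holding it there.

```bash
python3 -m pendant '[[[0,0,0.0005,0,0,0,0],[0,0,0,0,0,0,0],[0,0,0,0,0,0,0],[0,0,0,0,0,0,0],[0,0,0,0,0,0,0]]]' 60
for i in 1 2 3 4 5 6; do python3 -m pendant '[[[0,0,0,0,0,0,0],[0,0,0,0,0,0,0],[0,0,0,0,0,0,0],[0,0,0,0,0,0,0],[0,0,0,0,0,0,0]]]' | tr '\n' ' '; echo; done
python3 - <<'E'
from rig import camera
from kfit import *
s=camera("scene");u,v=proj(s,(.5357,.0634,.1)).astype(int)
a=cv2.resize(s["img"][v-30:v+30,u-30:u+30],(400,400),interpolation=cv2.INTER_CUBIC)
cv2.imwrite("pics/p4.png",np.clip(a[:,:,::-1].astype(float)*1.4,0,255).astype(np.uint8))
E
```

```text
time: 10.98
position: [0.5362, 0.0643, 0.1069]
tool_rot: [-0.151, 0.989, -0.0, 0.001]
ft_force: [-2.5, 3.9, 24.3]
grip_width: 0.0136
grip_force: 60.0
time: 11.6 position: [0.5362, 0.0643, 0.1069] tool_rot: [-0.151, 0.989, -0.0, 0.001] ft_force: [-2.3, 4.1, 24.7] grip_width: 0.0135 grip_force: 60.0 
time: 12.22 position: [0.5362, 0.0643, 0.1069] tool_rot: [-0.151, 0.989, -0.0, 0.001] ft_force: [-3.1, 5.5, 24.4] grip_width: 0.0135 grip_force: 60.0 
time: 12.85 position: [0.5362, 0.0643, 0.1069] tool_rot: [-0.151, 0.989, -0.0, 0.001] ft_force: [-3.5, 3.4, 25.2] grip_width: 0.0136 grip_force: 60.0 
time: 13.48 position: [0.5362, 0.0643, 0.1069] tool_rot: [-0.151, 0.989, -0.0, 0.001] ft_force: [-2.2, 3.7, 24.2] grip_width: 0.0139 grip_force: 60.0 
time: 14.1 position: [0.5362, 0.0643, 0.1069] tool_rot: [-0.151, 0.989, -0.0, 0.001] ft_force: [-1.9, 4.2, 24.6] grip_width: 0.0136 grip_force: 60.0 
time: 14.72 position: [0.5362, 0.0643, 0.1069] tool_rot: [-0.151, 0.989, -0.0, 0.001] ft_force: [-2.2, 4.0, 24.7] grip_width: 0.0133 grip_force: 60.0
```

View pics/p4.png

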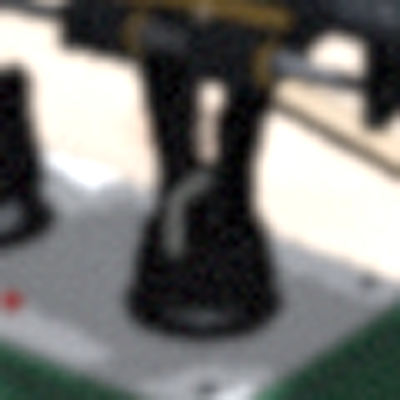

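The knob's skirt sits right down on the collar at (205,310), no brass is visible, and the press has held steady for over 4 s. Handing in.

```bash
python3 -c "
from rig import hand_in
print(hand_in())"
```

```text
the job is handed in; nothing more can be done
None
```

The black knob is home on the D-shaft, was held pressed against the hard stop (about 24 N) for over 4 s, and was handed in at about 15 s still gripped and pressed; the pot, cups and stamps were left alone, and no verdict came back.

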